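Show the sitter the teether and the cream tin by lamplight

ROBOT

A 7-joint arm with a two-finger parallel gripper is mounted at the origin on the work surface. World frame = base frame: x ahead of the robot, y to its left, z up, the work surface at z = 0. Lengths are in m, angles in degrees, forces in N, time in s.
With the tool pointing down it reaches from about 0.425 to 0.875 m from the base axis. Payload 4.7 kg.
Tool frame: the origin (TCP) lies on the centre line of the jaws, within the pads' length; the fingertips stand ahead of it and the grasp point (between the pads) lies 2 mm behind it (env.tip_reach is the x of the fingertips in the tool frame, in m); x points along the fingers, z is the direction in which the jaws open and shut, and the axes are right-handed (so a half turn about x gives the same grasp; the last joint's range is limited). The gripper opens to 87 mm and grips with 3 to 60 N. Pads are 19 mm wide; open, the fingers measure 117 mm over their backs; the gripper's body (75 mm by 190 mm) begins 51 mm behind the grasp point.
Start: joints at [77.126, 18.392, -4.016, 83.108, 1.295, 78.541, -3.26], TCP at [0.154, -0.632, 0.24] pointing down, gripper open.
Joint ranges: [-163.93, 163.93], [-17.29, 119.83], [-79.2, 71.16], [3.27, 140.29], [-89.18, 269.18], [5.43, 117.66], [-154.24, 154.24]. Speed limits (degrees/s): [147.25, 147.25, 180, 180, 180, 180, 180].

INTERFACE

Orientations are given as [roll, pitch, yaw] about the fixed x, y, z axes, in that order (R = Rz(yaw) Ry(pitch) Rx(roll)).
In Python, from cell import telemetry, optics, env, models gives the robot as it stands.
- The arm moves only by the shell command python3 -m pendant 'ROWS' [FORCE]. ROWS is JSON, a list of rows, each a list of 3 entries, a list of its own where there are three numbers: the finger opening in mm, from 0 to 87, then the shift along the tool's x, y, z in mm, then the turn, a rotation vector about the tool's x, y, z in rad. A call has 1 to 10 rows; each row is the pose to reach, as a shift and turn from the pose commanded when the call began, along the tool's axes at that moment; what a row does not reach only later rows make up. A row lasts 1/12 s, in which the tool goes at most 41.7 mm and 7.16 degrees, less where a joint would pass 70% of its speed; a pose out of reach is approached as far as the arm can. A call with a gripper value outside its range is refused whole. The fingers move at their own pace and stop on an object; FORCE is the grip in N (left out, the last holds). Time passes only in rows, so rows that repeat a pose let the fingers close. It gives the time, the measured TCP pose, the force and the opening at its end, in the units of the state.
- telemetry.get_obs(): the state, without advancing time (a new reading comes with each control period).
- optics.read_camera(name): name is "scene" or "top" or "wrist"; returns a dict with "image" (480x640x3 uint8, blue, green, red), "range_z" (480x640 float32, m along the optical axis (not along the pixel's ray), 0 where there is no reading), "fx", "fy", "cx", "cy" (pixels), "k1" (the pictures are not rectified: a ray, as slopes to the right and down, at radius r is drawn at 1 + k1 r^2 times it, then the intrinsics apply), "cam_to_world" (4x4, takes a point from camera to world coordinates). Camera axes: x right, y up, looking along -z (the intrinsics and any distortion apply to the point x, -y, -z); pixel columns grow to the right and rows downward; lengths in m; the calibration is good to about 2 mm. A picture is of the moment at which its call begins.
- env.sign_off(): hands the job in, once; it reports no verdict.
Trained networks look in the newest picture that a camera, given by its name, has taken for a name from the list of things; names that differ only in an ending like _2 or _b are one class to them, and where a whole thing is asked for, a point or a joint stands for the part that bears it (a point fixed in the world has none). Each returns a list of dicts, best first, with "confidence" (0 to 1); they miss things now and then, are a little off and sometimes report something else, mostly with a low value. They report only what shows in the picture. A call takes as long as a camera call.
- models.masks_of(camera, label): "pixels" (480x640 bool, what is visible of it) and "extent" ([left, top, right, bottom] as shares, 0 to 1, of the picture: columns of its width, rows of its height, round what is visible of it).
- models.landmark_of(camera, label): "centre" ([row, column] as shares, 0 to 1, of the picture: columns of its width, rows of its height: a listed point, or the origin of a listed thing).
The state is a dict: "time_s": time; "qpos": joint angles; "joint_velocities": joint speeds; "effort": joint torques, N m; "tool_pos": TCP position; "tool_rot": TCP orientation; "force": force on the tool from outside, world axes, zero at the start; "wrist_torque": the same for the moment, N m; "grip_width": finger opening in m.
Only numpy, scipy, OpenCV 4.12 (cv2) and the standard library are available. Lean on these libraries where they do the work, as an engineer would, in place of code of your own. Each camera call takes 0.05 s, during which the arm holds its last target.

TASK

The new sitter needs to see where two things are: press the night lamp's yellow button fully down and let it come back up, then point down at the mint teether ring from just above it, a couple of centimetres clear, for about two seconds. Then point at the aluminium cream tin in the same way for about two seconds, and finish with the fingers still there, pointing at the tin. Do not touch the teether, tin, comb, rattle or jar at any time, and pass high over the comb, rattle and jar, so that you do not point at any of them.

Things in the scene. Friction and masses are not known exactly. Their poses are not given: they have to be found in the camera images.
- lamp_button (a joint): travel of the night lamp's spring push button, straight down, in m: 0 is up (at rest), 0.006 is fully down. The spring takes about 4 N when fully down and brings the button back up when it is let go.
- lamp_button_top (a point): centre of the upper face of the yellow round button (32 mm across, facing up, in a white housing) on the near end of the night lamp. The lamp is fixed to the table: a birch plinth 240 x 120 x 30 mm with an opal white dome, 96 mm across and 116 mm above the table at its highest, whose axis stands 150 mm from the button along the plinth's length, away from the robot. The point moves down with the button.
- teether_top (a point): centre of the mint-green silicone teether ring lying flat on the table, at the level of its upper face, 13 mm above the table. The ring is 76 mm across with a 44 mm hole. Its z axis points up.
- tin_top (a point): centre of the upper face of the closed cream tin, 30 mm above the table. Round, bare aluminium all over with a ribbed twist cap, 72 mm across, 30 mm high. Its z axis points up.
- teether: the mint-green teether ring itself, loose; origin at the centre of its underside, on the table.
- tin: the aluminium cream tin itself, loose; origin at the centre of its underside, on the table.
- comb: loose grey plastic comb lying flat, 140 mm long (its x axis), 32 mm wide, 5 mm thick; origin at the centre of its underside.
- rattle: loose wooden rattle lying down, dumbbell shaped with one red and one blue band, 128 mm long (its x axis), 36 mm thick; origin under its middle at table level.
- jar: loose white plastic jar with a blue cap, 62 mm across, 50 mm high (not the cream tin); origin at the centre of its underside.

How it is judged (in metres and radians):
On the way, in this order (a step that is already met when the one before it is completed fails the run):
1. the lamp's button is pressed fully down (at least 4.5 of its 6 mm) (value of joint lamp_button above 0.0045 m), for 0.05 s.
2. the button has come back up (value of joint lamp_button below 0.0015 m), for 0.1 s.
3. the fingers point at the teether ring from just above it for 1.5 s (horizontal distance between the grasp point and teether_top below 0.03 m and z of the grasp point in the frame of teether_top between 0.012 and 0.085 m), for 1.5 s.
4. the fingers point at the cream tin from just above it for 1.5 s (horizontal distance between the grasp point and tin_top below 0.03 m and z of the grasp point in the frame of tin_top between 0.012 and 0.085 m), for 1.5 s.
At the end, for the whole second after the job is handed in: The grasp point between the fingers is within 30 mm sideways of the tin's centre and 12 to 85 mm above its top (fingertips up to about 65 mm above it), the lamp's button is up again, and the teether, tin, comb, rattle and jar are each within 8 mm of where it began (all of step 4 and value of joint lamp_button below 0.0015 m and distance of each of teether, tin, comb, rattle, jar from where it was at the start of the episode below 0.008 m); the robot touches nothing.
It fails at once if the teether ring or the cream tin is touched (contact force between any of the fingers, the arm and teether above 0.2 N or contact force between any of the fingers, the arm and tin above 0.2 N).
It fails at once if the comb, the rattle or the jar is touched (contact force between any of the fingers, the arm and comb above 0.2 N or contact force between any of the fingers, the arm and rattle above 0.2 N or contact force between any of the fingers, the arm and jar above 0.2 N).
It fails at once if the teether, tin, comb, rattle or jar is lifted, carried or shifted by more than 15 mm (distance of any of teether, tin, comb, rattle, jar from where it was at the start of the episode above 0.015 m).
It fails at once if the fingers are lowered over the middle of the comb, rattle or jar, so pointing at the wrong thing ((horizontal distance between the grasp point and comb below 0.02 m and z of the grasp point in the frame of comb below 0.075 m) or (horizontal distance between the grasp point and rattle below 0.02 m and z of the grasp point in the frame of rattle below 0.106 m) or (horizontal distance between the grasp point and jar below 0.02 m and z of the grasp point in the frame of jar below 0.12 m)).
It also fails if it takes over 58 s, if anything falls off the work surface, if the arm or the gripper's body presses on something with over 40 N, if the wrist force passes 120 N, or if a joint passes its speed limit or range.

## Working session

There is one attempt and no reset: what is moved stays moved. The work goes in short steps, Python scripts to look and compute and a shell command to move; the robot and the scene stay as the last step left them, time stands still between calls to the robot, and variables do not carry over. Pictures are saved under pics/ and viewed, and the job is handed in when it is done.

```bash
ls; mkdir -p pics; cat > h.py <<'E'
import numpy as np, cv2
from cell import telemetry, optics, env, models
def shot(n,f):
    d=optics.read_camera(n); cv2.imwrite('pics/'+f,d['image']); return d
def ray(d,r,c,depth):
    p=np.array([(c-d['cx'])/d['fx'],(r-d['cy'])/d['fy']]); q=p.copy()
    for _ in range(20): q=p/(1+d['k1']*(q@q))
    return np.array([q[0]*depth,-q[1]*depth,-depth])
def w(d,r,c,depth=None):
    if depth is None:
        z=d['range_z'][int(r)-2:int(r)+3,int(c)-2:int(c)+3]; z=z[z>0]; depth=np.median(z) if len(z) else 0
    M=np.array(d['cam_to_world']); return M[:3,:3]@ray(d,r,c,depth)+M[:3,3]
def wz(d,r,c,z):
    a=np.array(d['cam_to_world'])[:3,3]; b=w(d,r,c,1.0)-a; return a+b*(z-a[2])/b[2]
E
python3 - <<'E'
from h import *
o=telemetry.get_obs(); print(o['tool_pos'],o['tool_rot'],o['time_s'],o['force'],env.tip_reach)
for n in('scene','top','wrist'):
    d=shot(n,n+'1.png'); print(n,np.round(d['cam_to_world'],3).tolist())
    for l,z in(('lamp_button_top',.05),('teether_top',.013),('tin_top',.03),('comb',0),('rattle',0),('jar',0)):
        for k in models.landmark_of(n,l)[:2]:
            r,c=k['centre'][0]*480,k['centre'][1]*640
            print(l,round(k['confidence'],2),round(r),round(c),np.round(w(d,r,c),3),np.round(wz(d,r,c,z),3))
print(telemetry.get_obs()['time_s'])
E
```

```text
pics
[ 0.15356295 -0.63104575  0.23843114] [-177.33204649   89.88581702  106.34987534] 0.0 [-0.02529368  0.06049203  0.08472703] 0.017
scene [[0.425, -0.639, 0.641, 1.223], [0.905, 0.308, -0.292, -0.327], [-0.011, 0.705, 0.709, 0.806], [0.0, 0.0, 0.0, 1.0]]
lamp_button_top 0.69 258 356 [0.625 0.022 0.052] [0.624 0.022 0.05 ]
teether_top 0.81 316 176 [ 0.569 -0.371  0.001] [ 0.578 -0.37   0.013]
tin_top 0.68 205 462 [0.568 0.353 0.031] [0.567 0.353 0.03 ]
comb 0.9 223 316 [0.443 0.009 0.004] [ 0.439  0.011 -0.   ]
comb 0.28 207 460 [0.571 0.345 0.03 ] [0.546 0.372 0.   ]
rattle 0.66 248 239 [ 0.472 -0.195  0.034] [ 0.438 -0.189  0.   ]
jar 0.79 199 386 [0.458 0.199 0.024] [ 0.435  0.216 -0.   ]
top [[-0.025, 0.998, -0.066, 0.461], [-1.0, -0.026, -0.017, -0.002], [-0.018, 0.065, 0.998, 1.013], [0.0, 0.0, 0.0, 1.0]]
lamp_button_top 0.61 188 317 [0.634 0.02  0.052] [0.634 0.02  0.05 ]
lamp_button_top 0.56 230 142 [0.565 0.358 0.029] [0.563 0.35  0.05 ]
teether_top 0.57 215 517 [ 0.58  -0.367  0.   ] [ 0.579 -0.362  0.013]
tin_top 0.8 230 140 [0.566 0.362 0.029] [0.566 0.361 0.03 ]
comb 0.92 282 321 [0.459 0.017 0.004] [0.459 0.017 0.   ]
rattle 0.87 294 423 [ 0.432 -0.175  0.023] [ 0.431 -0.179  0.   ]
jar 0.93 294 218 [0.441 0.208 0.05 ] [0.44  0.219 0.   ]
wrist [[0.235, 0.928, 0.289, 0.234], [-0.972, 0.225, 0.071, -0.612], [0.001, -0.297, 0.955, 0.385], [0.0, 0.0, 0.0, 1.0]]
1.05
```

View pics/top1.png

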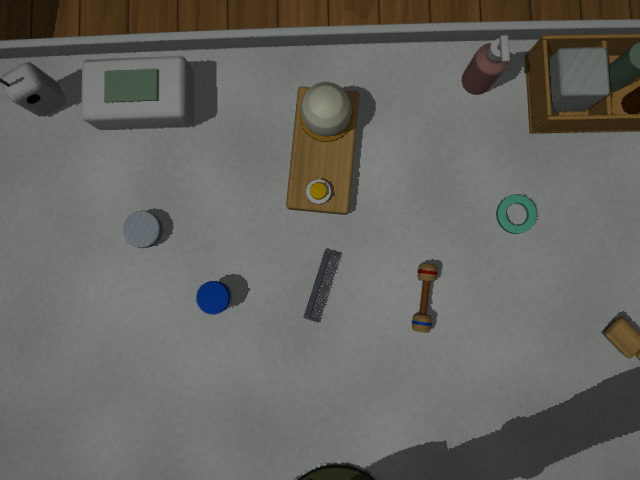

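View pics/scene1.png

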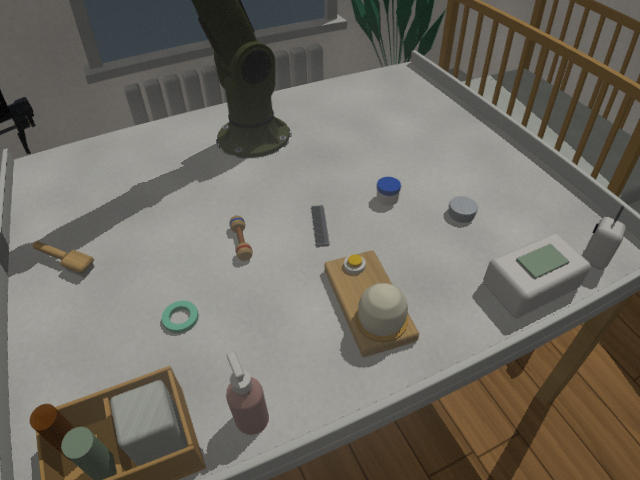

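```bash
python3 - <<'E'
from h import *
d=optics.read_camera('top')
for l,z in(('lamp_button_top',.05),('teether_top',.013),('tin_top',.03),('comb',0),('rattle',0),('jar',0)):
    for k in models.masks_of('top',l)[:1]:
        m=k['pixels']; rr,cc=np.nonzero(m); P=np.array([w(d,r,c,d['range_z'][r,c]) for r,c in zip(rr,cc) if d['range_z'][r,c]>0])
        (cx,cy),rad=cv2.minEnclosingCircle(np.c_[cc,rr].astype(np.float32))
        print(l,round(k['confidence'],2),len(P),'min',P.min(0).round(3),'max',P.max(0).round(3),'med',np.median(P,0).round(3),'circ',wz(d,cy,cx,z).round(3))
# yellow button
h=cv2.cvtColor(d['image'],cv2.COLOR_BGR2HSV); m=cv2.inRange(h,(20,120,120),(35,255,255)); rr,cc=np.nonzero(m)
s=(abs(rr-188)<25)&(abs(cc-317)<25); rr,cc=rr[s],cc[s]
P=np.array([w(d,r,c,d['range_z'][r,c]) for r,c in zip(rr,cc)]);print('yellow',len(P),P.min(0).round(3),P.max(0).round(3),np.median(P,0).round(3))
R=__import__('scipy.spatial.transform',fromlist=['x']).Rotation.from_euler('xyz',telemetry.get_obs()['tool_rot'],degrees=True).as_matrix();print(R.round(3))
E
```

```text
lamp_button_top 0.47 209 min [0.614 0.005 0.043] max [0.643 0.033 0.058] med [0.629 0.019 0.052] circ [0.629 0.019 0.05 ]
teether_top 0.55 849 min [ 0.545 -0.399  0.001] max [ 0.618 -0.324  0.019] med [ 0.581 -0.358  0.013] circ [ 0.58  -0.36   0.013]
tin_top 0.83 1175 min [ 0.534  0.323 -0.002] max [0.604 0.405 0.036] med [0.568 0.356 0.03 ] circ [0.57  0.355 0.03 ]
rattle 0.56 965 min [ 0.356 -0.21  -0.004] max [ 0.491 -0.152  0.039] med [ 0.424 -0.176  0.029] circ [ 0.423 -0.184  0.   ]
jar 0.96 972 min [ 0.402  0.188 -0.005] max [0.466 0.26  0.055] med [0.435 0.217 0.05 ] circ [0.433 0.227 0.   ]
yellow 191 [ 0.461 -0.002  0.048] [0.643 0.033 1.013] [0.629 0.018 0.052]
[[-0.     0.972  0.236]
 [-0.     0.236 -0.972]
 [-1.    -0.     0.   ]]
```

The top view shows the button at pixel (318,189), teether (517,214), tin (142,229), jar (213,297), comb (323,285) and rattle (425,297). The estimates from the two cameras agree. I'm moving high toward the button with the fingers closed.

```bash
python3 -m pendant '[[0,[0,15,-13],[0,0,0]],[0,[0,40,-34],[0,0,0]],[0,[0,70,-59],[0,0,0]],[0,[0,100,-85],[0,0,0]],[0,[0,130,-110],[0,0,0]],[0,[0,160,-135],[0,0,0]],[0,[0,190,-161],[0,0,0]],[0,[0,220,-186],[0,0,0]],[0,[0,250,-211],[0,0,0]],[0,[0,280,-237],[0,0,0]]]'
python3 -m pendant '[[0,[0,30,-25],[0,0,0]],[0,[0,60,-51],[0,0,0]],[0,[0,90,-76],[0,0,0]],[0,[0,120,-101],[0,0,0]],[0,[0,150,-127],[0,0,0]],[0,[0,180,-152],[0,0,0]],[0,[0,210,-178],[0,0,0]],[0,[0,240,-203],[0,0,0]],[0,[0,270,-228],[0,0,0]],[0,[0,300,-254],[0,0,0]]]'
python3 -m pendant '[[0,[0,18,-15],[0,0,0]],[0,[0,30,-26],[0,0,0]],[0,[0,35,-29],[0,0,0]],[0,[0,35,-29],[0,0,0]],[0,[0,35,-29],[0,0,0]]]'
python3 - <<'E'
from h import *
from scipy.spatial.transform import Rotation as Ro
o=telemetry.get_obs(); print(o['tool_pos'],o['tool_rot'],o['qpos'],o['time_s'],o['grip_width'])
d=shot('wrist','w2.png')
for k in models.landmark_of('wrist','lamp_button_top'):
    r,c=k['centre'][0]*480,k['centre'][1]*640; print(k,w(d,r,c))
h=cv2.cvtColor(d['image'],cv2.COLOR_BGR2HSV); m=cv2.inRange(h,(20,120,100),(35,255,255)); n,L,s,ce=cv2.connectedComponentsWithStats(m)
i=1+np.argmax(s[1:,4]); print(s[i],w(d,ce[i][1],ce[i][0]),wz(d,ce[i][1],ce[i][0],.052))
R=Ro.from_euler('xyz',o['tool_rot'],degrees=True).as_matrix()
print(R.T@(np.array([.629,.019,.052])-o['tool_pos'])*1000)
E
```

```text
time_s: 2.23
tool_pos: [0.3705, -0.3335, 0.2399]
tool_rot: [7.0, 89.9, -69.3]
force: [0.5, -0.3, -0.6]
grip_width: 0.0284
time_s: 3.07
tool_pos: [0.6021, -0.0162, 0.2398]
tool_rot: [37.5, 89.9, -38.8]
force: [0.8, -0.5, 0.4]
grip_width: 0.0002
time_s: 3.48
tool_pos: [0.628, 0.018, 0.2393]
tool_rot: [-51.2, 89.9, -127.6]
force: [0.7, -0.2, -0.6]
grip_width: 0.0005
[0.62799449 0.01800889 0.23932465] [ -51.24976939   89.93238906 -127.61179684] [ 25.91355813  19.69047383 -38.05707844  85.37525649  12.25395111
  79.18534097 -89.18723942] 3.4833 0.0004706027884849661
{'centre': [0.4392, 0.5037], 'confidence': 0.66} [0.62912479 0.01646374 0.0520372 ]
[ 302  191   38   38 1114] [0.62992117 0.01836212 0.05184887] [0.62995668 0.01837073 0.052     ]
[187.32286988   1.38324057  -0.86444538]
```

View pics/w2.png

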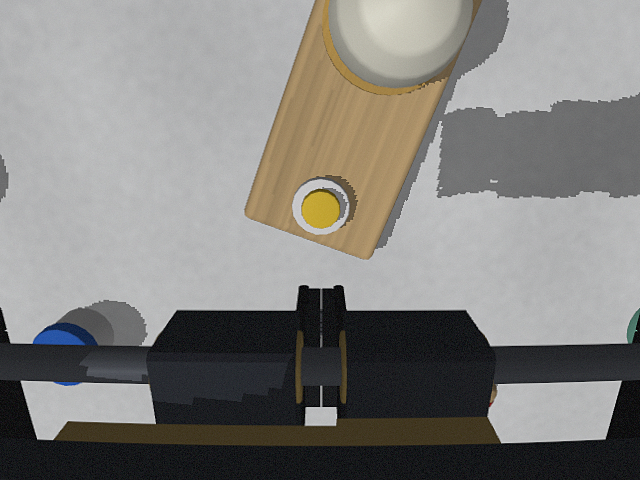

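The wrist view shows the button at (321,209) and the fingers square to it, about 1–2 mm off. I'm descending to just above it.

```bash
python3 -m pendant '[[0,[20,2,0],[0,0,0]],[0,[50,2,0],[0,0,0]],[0,[80,2,0],[0,0,0]],[0,[110,2,0],[0,0,0]],[0,[135,2,0],[0,0,0]],[0,[150,2,0],[0,0,0]],[0,[160,2,0],[0,0,0]],[0,[160,2,0],[0,0,0]],[0,[160,2,0],[0,0,0]]]'
python3 -c "
from h import *
shot('scene','s3.png')"
```

```text
time_s: 4.33
tool_pos: [0.6303, 0.0187, 0.08]
tool_rot: [17.5, 90.0, -58.9]
force: [-0.0, 0.8, 1.1]
grip_width: 0.0002
```

```bash
python3 -m pendant '[[0,[4,0,0],[0,0,0]],[0,[8,0,0],[0,0,0]],[0,[11,0,0],[0,0,0]],[0,[13,0,0],[0,0,0]],[0,[13,0,0],[0,0,0]],[0,[13,0,0],[0,0,0]]]'
```

```text
time_s: 4.88
tool_pos: [0.6306, 0.0196, 0.0669]
tool_rot: [60.7, 90.0, -15.6]
force: [0.5, -0.2, 2.2]
grip_width: -0.0001
```

```bash
python3 -m pendant '[[0,[1,0,0],[0,0,0]],[0,[2,0,0],[0,0,0]],[0,[3,0,0],[0,0,0]],[0,[3,0,0],[0,0,0]],[0,[3,0,0],[0,0,0]]]'
python3 -m pendant '[[0,[1,0,0],[0,0,0]],[0,[2,0,0],[0,0,0]],[0,[2,0,0],[0,0,0]],[0,[2,0,0],[0,0,0]]]'
```

```text
time_s: 5.3
tool_pos: [0.6306, 0.0196, 0.0638]
tool_rot: [65.6, 90.0, -10.7]
force: [1.4, -0.6, 3.9]
grip_width: 0.0005
time_s: 5.63
tool_pos: [0.6307, 0.0196, 0.0633]
tool_rot: [35.5, 89.9, -40.9]
force: [-2.9, -1.1, 12.3]
grip_width: 0.0005
```

It stalled with a 12 N rise, which fits the end stop at about 6 mm. I need to check that the fingers aren't resting on the housing.

```bash
python3 - <<'E'
from h import *
d=shot('wrist','w4.png')
o=telemetry.get_obs(); print(o['force'],o['tool_pos'])
s=shot('scene','s4.png'); cv2.imwrite('pics/s4c.png',cv2.resize(s['image'][190:330,270:450],None,fx=4,fy=4))
t=shot('top','t4.png')
# housing white ring heights
for nm,d in(('wrist',d),('scene',s)):
    P=[]
    for r in range(0,480):
        for c in range(0,640):
            z=d['range_z'][r,c]
            if z<=0: continue
            b=d['image'][r,c].astype(int)
            if b.min()<120 or b.max()-b.min()>25: continue
            p=w(d,r,c,z)
            if 0.012<np.hypot(p[0]-.63,p[1]-.0185)<.027 and p[2]<.07:P.append(p[2])
    print(nm,len(P),np.percentile(P,[5,25,50,75,95]).round(4) if P else '')
E
```

```text
[-2.48389877 -1.93808525 12.29497612] [0.63066509 0.01958445 0.06332496]
wrist 2421 [0.0408 0.0414 0.0418 0.0422 0.0428]
scene 9 [0.0413 0.0425 0.0428 0.0435 0.0443]
```

View pics/s4c.png

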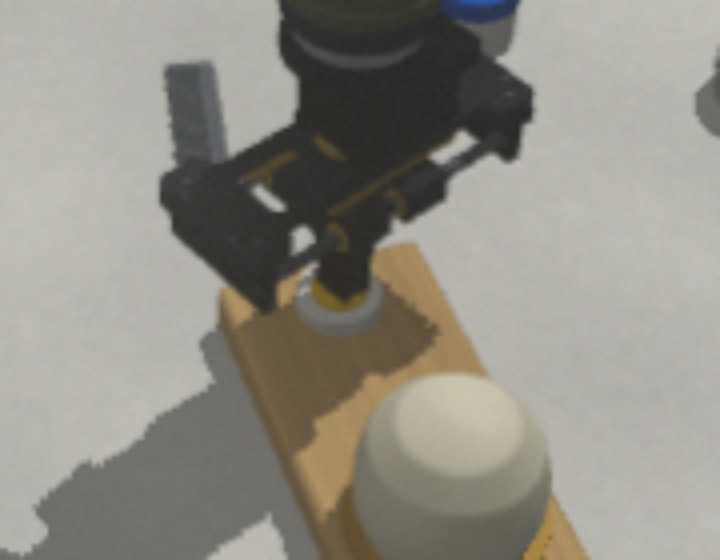

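View pics/w4.png

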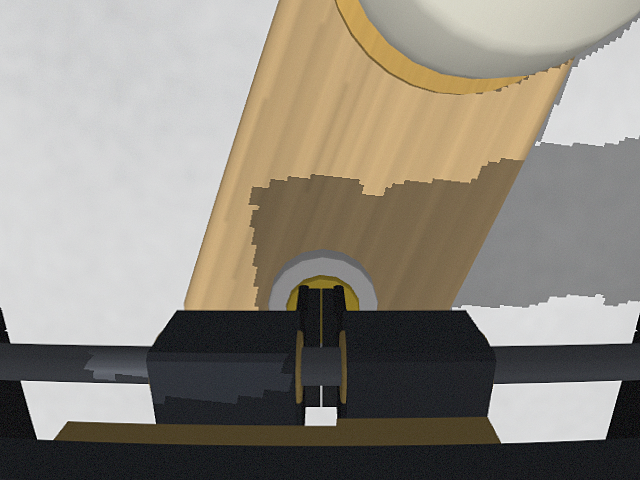

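The housing top is at 0.042, below the fingertips at 0.046, and in the wrist view the fingers sit within the yellow. The button is on its end stop, so I'm rising.

```bash
python3 -m pendant '[[0,[-5,0,0],[0,0,0]],[0,[-15,0,0],[0,0,0]],[0,[-40,0,0],[0,0,0]],[0,[-70,0,0],[0,0,0]],[0,[-100,0,0],[0,0,0]],[0,[-125,0,0],[0,0,0]],[0,[-135,0,0],[0,0,0]],[0,[-135,0,0],[0,0,0]],[0,[-135,0,0],[0,0,0]]]'
python3 - <<'E'
from h import *
from scipy.spatial.transform import Rotation as Ro
d=shot('wrist','w5.png');h=cv2.cvtColor(d['image'],cv2.COLOR_BGR2HSV); m=cv2.inRange(h,(20,120,100),(35,255,255)); n,L,s,ce=cv2.connectedComponentsWithStats(m)
i=1+np.argmax(s[1:,4]); print(s[i],w(d,ce[i][1],ce[i][0]))
o=telemetry.get_obs();R=Ro.from_euler('xyz',o['tool_rot'],degrees=True).as_matrix()
print(o['tool_pos'],R.T@(np.array([.58,-.36,.058])-o['tool_pos'])*1000)
E
```

```text
time_s: 6.53
tool_pos: [0.6296, 0.0196, 0.1958]
tool_rot: [-95.0, 89.9, -171.3]
force: [-0.8, 0.3, 0.5]
grip_width: 0.0007
[ 301  206   44   42 1436] [0.63006035 0.01851549 0.0519035 ]
[0.62906565 0.01940412 0.19465664] [ 136.90052794 -137.01129601  357.09398308]
```

The button is back up at 0.0519. Next is a high pass to the teether.

```bash
python3 -m pendant '[[0,[0,-6,15],[0,0,0]],[0,[0,-17,45],[0,0,0]],[0,[0,-30,80],[0,0,0]],[0,[0,-44,115],[0,0,0]],[0,[0,-58,150],[0,0,0]],[0,[0,-71,185],[0,0,0]],[0,[0,-84,220],[0,0,0]],[0,[0,-98,255],[0,0,0]],[0,[0,-111,290],[0,0,0]],[0,[0,-124,325],[0,0,0]]]'
python3 -m pendant '[[0,[0,-8,20],[0,0,0]],[0,[0,-13,32],[0,0,0]],[0,[0,-13,32],[0,0,0]],[0,[0,-13,32],[0,0,0]],[0,[0,-13,32],[0,0,0]]]'
python3 - <<'E'
from h import *
from scipy.spatial.transform import Rotation as Ro
d=shot('wrist','w6.png');h=cv2.cvtColor(d['image'],cv2.COLOR_BGR2HSV); m=cv2.inRange(h,(70,80,60),(95,255,255)); n,L,s,ce=cv2.connectedComponentsWithStats(m)
i=1+np.argmax(s[1:,4]); x,y,ww,hh,_=s[i]; print(s[i],wz(d,y+hh/2,x+ww/2,.013))
for k in models.landmark_of('wrist','teether_top')[:2]: print(k,wz(d,k['centre'][0]*480,k['centre'][1]*640,.013))
o=telemetry.get_obs();R=Ro.from_euler('xyz',o['tool_rot'],degrees=True).as_matrix()
print(o['tool_pos'],R.T@(np.array([.58,-.36,.058])-o['tool_pos'])*1000)
E
```

```text
time_s: 7.42
tool_pos: [0.5848, -0.3268, 0.1937]
tool_rot: [-130.5, 89.7, 153.2]
force: [1.5, 0.2, 0.7]
grip_width: 0.0001
time_s: 7.83
tool_pos: [0.5824, -0.3563, 0.1958]
tool_rot: [176.5, 89.9, 100.4]
force: [-0.0, 0.4, 1.1]
grip_width: 0.0003
[ 282  169   94   93 4656] [ 0.5822533  -0.36289883  0.013     ]
[ 0.58270467 -0.35648747  0.196627  ] [138.62206205  -3.55131398   2.90021152]
```

View pics/w6.png

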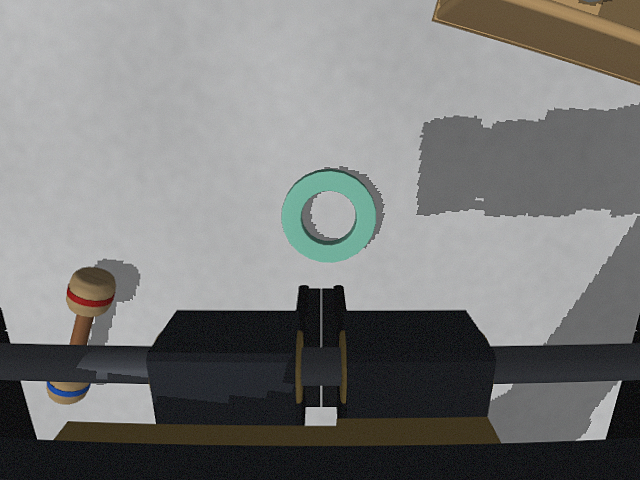

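The teether centre is at (329,215), about (0.582,-0.362), so only a few mm of correction is needed. I'll descend to about 28 mm of tip clearance and hold.

```bash
python3 -m pendant '[[0,[15,-1,2],[0,0,0]],[0,[40,-2,4],[0,0,0]],[0,[70,-2,4],[0,0,0]],[0,[100,-2,4],[0,0,0]],[0,[122,-2,4],[0,0,0]],[0,[134,-2,4],[0,0,0]],[0,[138,-2,4],[0,0,0]],[0,[138,-2,4],[0,0,0]],[0,[138,-2,4],[0,0,0]],[0,[138,-2,4],[0,0,0]]]'
for i in 1 2 3; do python3 -m pendant '[[0,[0,0,0],[0,0,0]],[0,[0,0,0],[0,0,0]],[0,[0,0,0],[0,0,0]],[0,[0,0,0],[0,0,0]],[0,[0,0,0],[0,0,0]],[0,[0,0,0],[0,0,0]],[0,[0,0,0],[0,0,0]],[0,[0,0,0],[0,0,0]],[0,[0,0,0],[0,0,0]],[0,[0,0,0],[0,0,0]]]'; done
python3 -m pendant '[[0,[-15,0,0],[0,0,0]],[0,[-45,0,0],[0,0,0]],[0,[-80,0,0],[0,0,0]],[0,[-110,0,0],[0,0,0]],[0,[-130,0,0],[0,0,0]],[0,[-140,0,0],[0,0,0]],[0,[-140,0,0],[0,0,0]],[0,[-140,0,0],[0,0,0]]]'
python3 - <<'E'
from h import *
from scipy.spatial.transform import Rotation as Ro
o=telemetry.get_obs();R=Ro.from_euler('xyz',o['tool_rot'],degrees=True).as_matrix()
print(o['qpos'],o['tool_pos'],R.T@(np.array([.569,.356,.198])-o['tool_pos'])*1000)
E
```

```text
time_s: 8.77
tool_pos: [0.582, -0.3644, 0.0608]
tool_rot: [43.9, 89.8, -32.4]
force: [-0.7, 0.1, 0.3]
grip_width: 0.0003
time_s: 9.6
tool_pos: [0.5805, -0.364, 0.0585]
tool_rot: [-84.5, 90.0, -160.8]
force: [0.1, 0.1, 0.7]
grip_width: 0.0006
time_s: 10.43
tool_pos: [0.5806, -0.364, 0.0586]
tool_rot: [-3.7, 90.0, -80.1]
force: [-0.5, 0.2, 0.5]
grip_width: 0.0001
time_s: 11.27
tool_pos: [0.5806, -0.364, 0.0586]
tool_rot: [-27.0, 90.0, -103.3]
force: [-1.2, 0.0, -0.8]
grip_width: 0.0004
time_s: 11.93
tool_pos: [0.5804, -0.364, 0.1985]
tool_rot: [-18.3, 90.0, -94.6]
force: [-0.2, 0.3, -0.3]
grip_width: 0.0004
[ 50.54416473  26.38091662 -28.64684168  79.86756023  12.64941421
  76.91781082 -54.75338399] [ 0.58041651 -0.36395103  0.19854501] [ 3.24919154e-01  1.59247273e+02 -7.02211023e+02]
```

Held about 2.5 s, 2–3 mm off centre. Now I'm crossing high to the tin.

```bash
python3 -m pendant '[[0,[0,3,-15],[0,0,0]],[0,[0,10,-44],[0,0,0]],[0,[0,18,-79],[0,0,0]],[0,[0,26,-115],[0,0,0]],[0,[0,34,-150],[0,0,0]],[0,[0,42,-185],[0,0,0]],[0,[0,50,-220],[0,0,0]],[0,[0,58,-256],[0,0,0]],[0,[0,66,-291],[0,0,0]],[0,[0,74,-326],[0,0,0]]]'
python3 -m pendant '[[0,[0,8,-35],[0,0,0]],[0,[0,16,-71],[0,0,0]],[0,[0,24,-106],[0,0,0]],[0,[0,32,-141],[0,0,0]],[0,[0,40,-176],[0,0,0]],[0,[0,48,-212],[0,0,0]],[0,[0,56,-247],[0,0,0]],[0,[0,64,-282],[0,0,0]],[0,[0,72,-318],[0,0,0]],[0,[0,79,-348],[0,0,0]]]'
python3 -m pendant '[[0,[0,4,-18],[0,0,0]],[0,[0,6,-28],[0,0,0]],[0,[0,6,-28],[0,0,0]],[0,[0,6,-28],[0,0,0]],[0,[0,6,-28],[0,0,0]]]'
python3 - <<'E'
from h import *
from scipy.spatial.transform import Rotation as Ro
d=shot('wrist','w7.png')
for k in models.landmark_of('wrist','tin_top')[:2]: print(k,wz(d,k['centre'][0]*480,k['centre'][1]*640,.03))
for k in models.masks_of('wrist','tin_top')[:1]:
    rr,cc=np.nonzero(k['pixels']); P=np.array([w(d,r,c,d['range_z'][r,c]) for r,c in zip(rr,cc)]); P=P[P[:,2]>.024]; print(P.min(0),P.max(0),np.median(P,0))
o=telemetry.get_obs();R=Ro.from_euler('xyz',o['tool_rot'],degrees=True).as_matrix()
print(o['qpos'],o['tool_pos'],R.T@(np.array([.569,.356,.075])-o['tool_pos'])*1000)
E
```

```text
time_s: 12.77
tool_pos: [0.5732, -0.0269, 0.1965]
tool_rot: [-110.3, 89.8, 173.4]
force: [0.5, -0.9, -0.8]
grip_width: 0.0006
time_s: 13.6
tool_pos: [0.5667, 0.3302, 0.1963]
tool_rot: [-95.9, 89.8, -172.1]
force: [-0.4, 0.6, -0.2]
grip_width: 0.0003
time_s: 14.02
tool_pos: [0.5694, 0.3534, 0.1977]
tool_rot: [-28.1, 89.9, -104.6]
force: [0.3, -1.0, -0.6]
grip_width: 0.0008
{'centre': [0.4542, 0.483], 'confidence': 0.66} [0.56744774 0.36130254 0.03      ]
[0.53343463 0.32401674 0.0240762 ] [0.64947108 0.39576706 0.3427038 ] [0.57039776 0.36038428 0.02983927]
[  -2.06856539   28.38577006  -44.60354294   81.78355096   20.02421806
   77.95764528 -123.85756632] [0.56984296 0.3535738  0.1984522 ] [123.44888119  -0.25889769  -2.71093986]
```

View pics/w7.png

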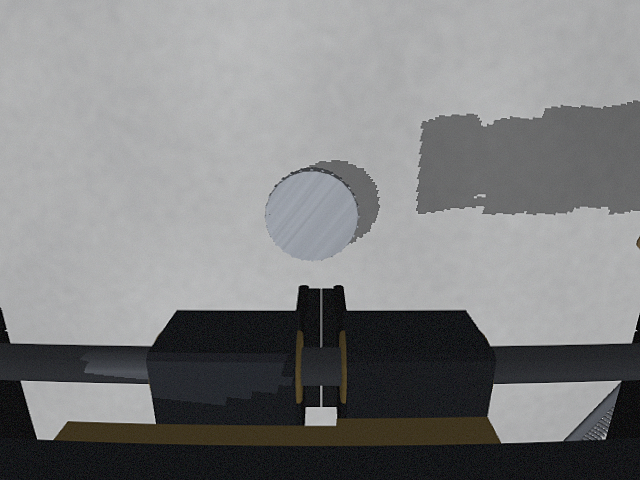

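The tin's top is at (312,214), about (0.569,0.359), so I'll shift about 6 mm left while descending.

```bash
python3 -m pendant '[[0,[12,0,-3],[0,0,0]],[0,[35,1,-6],[0,0,0]],[0,[65,1,-6],[0,0,0]],[0,[92,1,-6],[0,0,0]],[0,[110,1,-6],[0,0,0]],[0,[119,1,-6],[0,0,0]],[0,[122,1,-6],[0,0,0]],[0,[122,1,-6],[0,0,0]],[0,[122,1,-6],[0,0,0]],[0,[122,1,-6],[0,0,0]]]'
for i in 1 2 3; do python3 -m pendant '[[0,[0,0,0],[0,0,0]],[0,[0,0,0],[0,0,0]],[0,[0,0,0],[0,0,0]],[0,[0,0,0],[0,0,0]],[0,[0,0,0],[0,0,0]],[0,[0,0,0],[0,0,0]],[0,[0,0,0],[0,0,0]],[0,[0,0,0],[0,0,0]],[0,[0,0,0],[0,0,0]],[0,[0,0,0],[0,0,0]]]'; done
python3 - <<'E'
from h import *
shot('scene','s8.png'); d=optics.read_camera('top')
for l in('tin_top','teether_top','jar','comb','rattle','lamp_button_top'):
    for k in models.landmark_of('top',l)[:1]: print(l,k['confidence'],w(d,k['centre'][0]*480,k['centre'][1]*640).round(3))
E
```

```text
time_s: 15.0
tool_pos: [0.5694, 0.3624, 0.0782]
tool_rot: [107.5, 89.8, 31.2]
force: [-0.0, -0.1, -0.4]
grip_width: 0.0006
time_s: 15.83
tool_pos: [0.5685, 0.3617, 0.0765]
tool_rot: [-39.8, 90.0, -116.1]
force: [-0.3, 0.0, 0.2]
grip_width: 0.0004
time_s: 16.67
tool_pos: [0.5685, 0.3617, 0.0765]
tool_rot: [-30.4, 90.0, -106.7]
force: [0.0, 0.0, -0.1]
grip_width: 0.0004
time_s: 17.5
tool_pos: [0.5685, 0.3617, 0.0765]
tool_rot: [3.3, 90.0, -73.0]
force: [-0.5, 0.2, -0.2]
grip_width: 0.0002
teether_top 0.95 [ 0.583 -0.363  0.   ]
jar 0.59 [0.44  0.208 0.05 ]
comb 0.89 [0.459 0.02  0.005]
rattle 0.75 [ 0.428 -0.173  0.022]
lamp_button_top 0.75 [0.633 0.024 0.052]
```

View pics/s8.png

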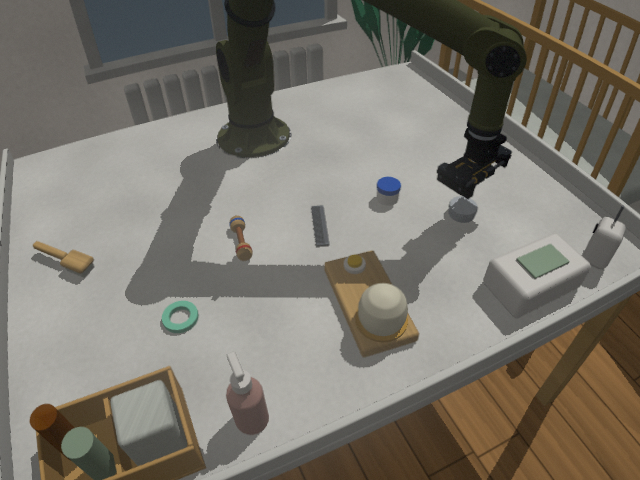

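The scene view shows the gripper over the tin at (462,208), clear of it, with the other objects unmoved and the button up.

```bash
python3 -c "
from h import *
env.sign_off()"
```

```text
the job is handed in; nothing more can be done
```

The whole task is done and handed in at about 17.6 s of the 58 s allowed. No verdict came back.

- **Button:** I pressed it with closed fingers until it stopped moving. The force rose to 12 N with the fingertips about 5.7 mm below the button's rest level and still above the white housing. After I let go, its top measured back at 0.0519 m.
- **Teether:** I pointed at it for about 2.5 s, roughly 2–3 mm off centre, with the fingertips about 28 mm clear.
- **Tin:** I pointed at it for over 2.5 s and finished there, about 3 mm off centre, with the fingertips about 29 mm clear.
- **Final checks:** The force readings stayed at noise level except during the press. In the last pictures the button was up, and the teether, comb, rattle and jar were where they began to within the camera models' accuracy of a few mm.
- **Not confirmed:** In the last top view the network did not report the tin, because the gripper hid it. The scene view showed it in place with a gap below the fingers. Tin position estimates from the different views differed by up to about 6 mm, well inside the 30 mm tolerance.

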